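# Trial fit of a trimming chuck in the whirler

### The arm

A 6-joint arm with a two-finger parallel gripper is mounted at the origin on the work surface. World frame = base frame: x ahead of the robot, y to its left, z up, the work surface at z = 0. Lengths are in mm, angles in rad, forces in N, time in s.
With the tool pointing down it reaches from about 275 to 1000 mm from the base axis. Payload 8.4 kg.
Tool frame: the origin (TCP) lies midway between the tips of the shut fingers; the grasp point (between the pads) lies 19 mm behind it; z points along the fingers, y is the line along which they close (so a half turn about z gives the same grasp; the last joint's range is limited). The gripper opens to 85 mm and grips with 20 to 120 N. Pads are 22 mm wide; open, the fingers measure 114 mm over their backs; the gripper's body (76 mm by 85 mm) begins 54 mm behind the grasp point. The pads swing forward as they close: fully open they stand 13 mm farther back than shut.
Start: joints at [1.224, 0.353, 1.633, -0, 1.155, -0.002], TCP at [211.254, 588.217, 231.281] pointing down, gripper open.
Joint ranges: [-2.63, 2.63], [-0.92, 2.1], [0.06, 2.66], [-1.3, 4.44], [0, 2.69], [-3.02, 3.02]. Speed limits (rad/s): [2.22, 2.22, 2.79, 3.14, 3.14, 3.14].

### API

Orientations are given as [roll, pitch, yaw] about the fixed x, y, z axes, in that order (R = Rz(yaw) Ry(pitch) Rx(roll)).
In Python, from rig import telemetry, optics, r gives the robot as it stands.
- The arm moves only by the tool play_rows, never from a script. Its arguments are lists of equal length, an entry for each row: "dp": the shift along the tool's x, y, z in units of 40 mm (1.0 is 40 mm), a list of three; "rot": the turn, a rotation vector about the tool's x, y, z in units of 6 degrees (1.0 is 6 degrees), a list of three. In form: {"dp": [[tx, ty, tz], ...], "rot": [[ax, ay, az], ...]}. A call has 1 to 5 rows; each row is the pose to reach, as a shift and turn from the pose commanded when the call began, along the tool's axes at that moment; what a row does not reach only later rows make up. A row lasts 1/12 s, in which the tool goes at most 41.7 mm and 7.16 degrees, less where a joint would pass 70% of its speed; a pose out of reach is approached as far as the arm can. A call with a gripper value outside its range is refused whole. "fingers" is the opening, from 0 (shut) to 1 (fully open), set as the call begins (left out, the last holds). The fingers move at their own pace and stop on an object; "grip_force" is the grip in N (left out, the last holds). Time passes only in rows, so rows that repeat a pose let the fingers close. It gives the time, the measured TCP pose, the force, the opening and the grip force at its end, in the units of the state.
- telemetry.sense(): the state, without advancing time (a new reading comes with each control period).
- optics.grab_frame(name): name is "side" or "top"; returns a dict with "color" (384x512x3 uint8, red, green, blue), "mtx" (3x3 intrinsics, pixels), "D" ([k1, k2, p1, p2, k3] as OpenCV has them; the pictures are not rectified), "R" (3x3) and "t" (3): a world point X has camera coordinates R X + t. Camera axes: x right, y down, z forward; pixel columns grow to the right and rows downward; lengths in mm; the calibration is good to about 2 mm. A picture is of the moment at which its call begins. There is no depth.
- r.sign_off(): hands the job in; it is judged then, once.
The state is a dict: "clock": time; "qpos": joint angles; "qvel": joint speeds; "joint_efforts": joint torques, N m; "eef_pos": TCP position; "tcp_rot": TCP orientation; "contact_force": force on the tool from outside, world axes, zero at the start; "wrist_torque": the same for the moment, N m; "opening": opening from 0.0 (shut) to 1.0 (fully open); "grasp_force": force on a finger pad.
Only numpy, scipy, OpenCV 4.12 (cv2) and the standard library are available. Lean on these libraries where they do the work, as an engineer would, in place of code of your own. Each camera call takes 0.05 s, during which the arm holds its last target. There are 200 camera calls.

### The job

Trial-fit the new trimming chuck in the whirler: take it from the rack, lower it into the spindle's taper socket with its tang in the cross slot, without letting it drop in, and seat it with a twisting push until it grips by itself when you let go. Then drive the drift through the slot under the tang until the taper lets go, and leave the chuck standing loose in the socket, resting on the drift. Hand force is enough, so never jam it, and leave the other things on the bench alone.

Things in the scene. Friction and masses are not known exactly. Their poses are not given: they have to be found in the camera images.
- whirler: Bench whirler, fixed: grey foot disc d160, steel spindle d52 to z 140, the top 12 d57. A slot 13 wide (floor z 62, top z 90) runs right through it along its own x axis, open at both ends; two black marks on the top face lie over it, the brake lever points to +y. Origin: on the axis at bench level, z up.
- socket (a point): Centre of the socket's mouth, on the spindle axis at z 140, axes as the whirler's (x along the slot). Taper bore d26, 3 deg per side, 50 deep, ending at the slot's top. Self-holding: a straight push under 25 N leaves the shank weakly held; a push of 15 to 20 N with 2 or 3 rocks of 7 deg either way beds it hard and it resists a pull of 25 N.
- chuck: Trimming chuck, 0.45 kg: flange d56 x 8, on it a hub d50 x 38 with two flats 40 apart (facing +-y) and a rubber pad. Origin: centre of the flange's underside, z up. Below it the taper shank: d26 at 10 below the flange, 3 deg per side, to 48 below; then a tang 16 (x) by 8 (y), to 70 below. The taper first touches with the flange 10 above the mouth; how much deeper it beds varies.
- drift: Steel drift, 0.34 kg, on edge. Grip 60 x 20 x 30 high; from it a blade 8 thick runs 125 along +x, its lower edge straight and level with the grip's underside, its upper edge falling from 27 at the grip to 7 at the tip. Origin: centre of the grip's underside; x to the tip. Driven in 60 to 80 past the axis it lifts the chuck free (up to 25 N).
- drift_tip (a point): Tip of the drift's blade, 155 along x from the drift's origin and 3.5 above its lower edge; axes as the drift's.
- head_rack: Wooden rack, fixed, 230 (its x) x 90 x 85 high, with two holes d35 at x = +55 and -55. The chuck hangs in one of them by its flange, the cup head in the other. Origin: centre of its underside.
- cup_head: Cup head in the rack's other hole: an open aluminium cup d66, 34 high, no flats; not needed. Origin: centre of the cup's underside.
- bowl: White bowl d110, 45 high; not needed. Origin: centre of its underside.
- teacup: Grey tea cup d68, 75 high; not needed. Origin: centre of its underside.
- slip_jar: Dark closed jar d56, 62 high; not needed. Origin: centre of its underside.
- loop_tool: Loop turning tool lying flat, 170 long, wooden handle; not needed. Origin: on the bench under its middle.
- rib: Wooden half-moon rib lying flat, 100 x 38 x 7; not needed. Origin: on its underside.
Mind the look-alikes: they are no part of the job. There is more than one size of the drift; the one meant has the size given above.

How it is judged:
By the outcome, as a careful person would: the job done as asked, in the order asked, and still so for the second after the job is handed in, with the robot touching nothing.
It also fails if it takes over 72 s, if anything falls off the work surface, if the arm or the gripper's body presses on something with over 40 N, if the wrist force passes 120 N, or if a joint passes its speed limit or range.

## Working session

There is one attempt and no reset: what is moved stays moved. The work goes in short steps, Python scripts to look and compute and a tool call to move; the robot and the scene stay as the last step left them, time stands still between calls to the robot, and variables do not carry over. Pictures are saved under pics/ and viewed, at most 10 in all, crops included, and the job is handed in when it is done.

Besides the shell and the picture viewer there is one more tool, called after ">>>" as name(argument=value, ...) on one line, values as JSON. play_rows: Moves the arm, as the interface text tells. Its arguments: {"type":"object","properties":{"dp":{"type":"array"},"rot":{"type":"array"},"fingers":{"type":"number"},"grip_force":{"type":"number"}},"required":["dp","rot"]}

```bash
mkdir -p pics; ls; python3 - <<'E'
from rig import telemetry, optics, r
import cv2
for n in("side","top"):
    f=optics.grab_frame(n); cv2.imwrite(f"pics/{n}0.png",cv2.resize(f["color"][:,:,::-1],(800,600),interpolation=cv2.INTER_CUBIC))
    print(n,f["mtx"].round(1).tolist(),f["D"],(-f["R"].T@f["t"]).round(0),f["R"].round(2).tolist())
print(telemetry.sense())
E
```

```text
pics
side [[362.9, 0.0, 255.7], [0.0, 362.9, 187.1], [0.0, 0.0, 1.0]] [-0.06109012  0.          0.          0.          0.        ] [ -30. -634.  701.] [[0.78, -0.62, -0.02], [-0.38, -0.46, -0.8], [0.49, 0.63, -0.6]]
top [[364.5, 0.0, 252.4], [0.0, 364.5, 191.8], [0.0, 0.0, 1.0]] [-0.03871465  0.          0.          0.          0.        ] [ 285.  -34. 1102.] [[-0.01, -1.0, -0.0], [-0.99, 0.01, -0.16], [0.16, 0.0, -0.99]]
{'clock': 0.1, 'qpos': array([ 1.22361794e+00,  3.53575647e-01,  1.63405531e+00,  1.21164234e-05,
        1.15519398e+00, -2.38009182e-03]), 'qvel': array([ 0.00064203, -0.00088863, -0.00463249,  0.00105644,  0.00130886,
        0.00232472]), 'joint_efforts': array([ 1.50414835e-03, -6.06356907e+01, -3.42821574e+01,  1.46243187e-04,
        4.11115630e-03,  8.33550104e-06]), 'eef_pos': array([211.09523838, 587.82296646, 230.64068413]), 'tcp_rot': array([-3.14036040e+00, -1.40118624e-05,  2.79678945e+00]), 'contact_force': array([ 0.82879959, -0.41387822, -0.12496963]), 'wrist_torque': array([-0.00667303, -0.01043834,  0.00314647]), 'grasp_force': 0.0, 'opening': 0.9991396992647419}
```

View pics/top0.png

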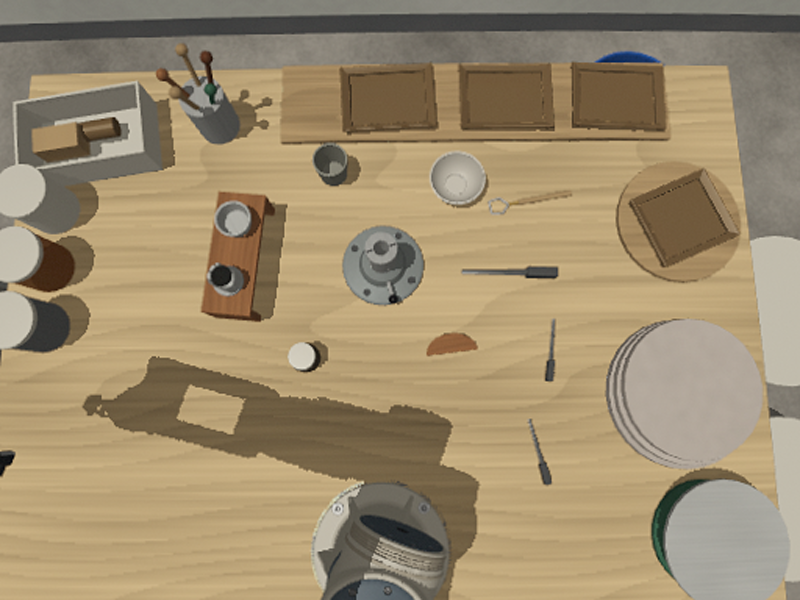

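View pics/side0.png

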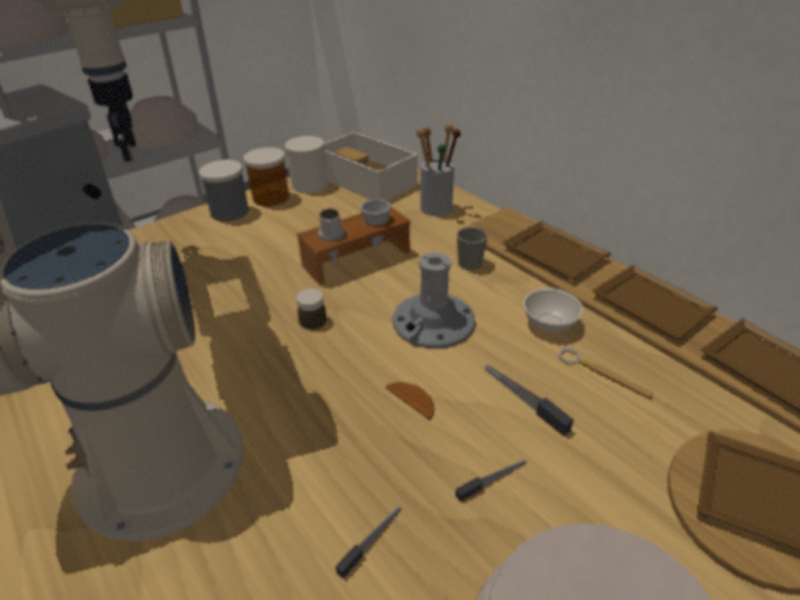

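The top view (800x600) shows:
- The chuck (dark pad) in the rack at (224,278), with the cup head at (234,218) as its look-alike.
- The whirler spindle mouth at (382,248), with its lever at (393,298).
- Three drifts: a large one with its grip at (541,272) and tip at (462,272), and smaller ones at (550,350) and (540,450).

I choose the large drift, and I'll check that it is about 185 long. Next is one close crop, plus ray measurements.

```bash
cat > h.py <<'E'
import numpy as np, cv2
from rig import telemetry, optics, r
def ray(f,u,v):
    p=cv2.undistortPoints(np.array([[[u,v]]],float),f["mtx"],f["D"])[0,0]
    return -f["R"].T@f["t"], f["R"].T@np.array([p[0],p[1],1.])
def plane(f,u,v,z):
    c,d=ray(f,u,v); return c+d*(z-c[2])/d[2]
def proj(f,X):
    return cv2.projectPoints(np.array(X,float).reshape(-1,3),cv2.Rodrigues(f["R"])[0],f["t"],f["mtx"],f["D"])[0][:,0]
def two(fa,pa,fb,pb):
    c1,d1=ray(fa,*pa);c2,d2=ray(fb,*pb)
    s=np.linalg.lstsq(np.c_[d1,-d2],c2-c1,rcond=None)[0]
    a,b=c1+s[0]*d1,c2+s[1]*d2
    return (a+b)/2,np.linalg.norm(a-b)
def crop(f,u0,v0,w,h,s): return cv2.resize(f["color"][v0:v0+h,u0:u0+w,::-1],(w*s,h*s),interpolation=cv2.INTER_CUBIC)
E
python3 - <<'E'
from h import *
t=optics.grab_frame("top"); s=optics.grab_frame("side")
im=np.zeros((600,800,3),np.uint8)
im[:300,:400]=crop(t,210,140,80,60,5)      # whirler top
im[:300,400:]=crop(t,120,115,80,60,5)      # rack
im[300:,:400]=crop(s,185,115,100,75,4)     # rack, spindle side
im[300:,400:]=crop(t,285,150,80,60,5)      # drift
cv2.imwrite("pics/c1.png",im)
g=t["color"].astype(int)
# drift dark mask
sub=(g.max(2)<110)&(g[:,:,0]-g[:,:,2]<25)
m=np.zeros(sub.shape,np.uint8); m[150:330,285:375]=sub[150:330,285:375]
for c in cv2.findContours(m,0,2)[0]:
    if cv2.contourArea(c)>15:
        rr=cv2.minAreaRect(c);b=cv2.boxPoints(rr); P=np.array([plane(t,*q,10)[:2] for q in b]); print(rr, [round(np.linalg.norm(P[i]-P[i-1]),1) for i in(0,1)],P.round(0).tolist())
E
```

```text
((346.76470947265625, 295.058837890625), (29.589345932006836, 4.850712299346924), 75.96376037597656) [np.float64(83.5), np.float64(14.3)] [[197.0, -286.0], [200.0, -300.0], [118.0, -317.0], [115.0, -304.0]]
((352.84619140625, 227.7307891845703), (4.8373541831970215, 31.25675392150879), 7.125016689300537) [np.float64(14.4), np.float64(93.9)] [[308.0, -315.0], [401.0, -331.0], [399.0, -346.0], [306.0, -329.0]]
((326.0, 174.0), (6.0, 60.0), 90.0) [np.float64(18.8), np.float64(184.5)] [[529.0, -165.0], [527.0, -350.0], [508.0, -349.0], [510.0, -165.0]]
```

View pics/c1.png

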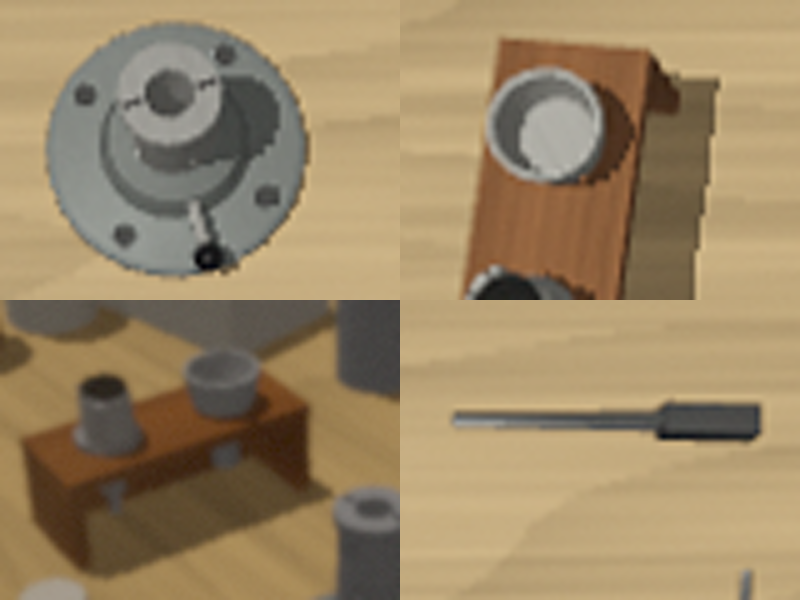

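The crop shows the chosen drift with a 184.5 mm bounding length, which matches 185; the other two measure about 94 and 83. The spindle mouth is at native (243.6,158.4), with its marks at (235.4,160.6) and (251.6,156.4). Now the chuck pose.

```bash
python3 - <<'E'
from h import *
t=optics.grab_frame("top"); s=optics.grab_frame("side")
im=np.zeros((600,800,3),np.uint8)
im[:400,:400]=crop(t,123,158,40,40,10)
im[:400,400:]=crop(s,195,125,40,40,10)
im[400:,:400]=crop(s,260,155,40,20,10)
cv2.imwrite("pics/c2.png",im)
def ell(f,u0,v0,w,h,th,k=0):
    g=f["color"].max(2); m=np.zeros(g.shape,np.uint8); m[v0:v0+h,u0:u0+w]=g[v0:v0+h,u0:u0+w]<th
    cs=sorted(cv2.findContours(m,0,1)[0],key=cv2.contourArea); M=cv2.moments(cs[-1]); return (M["m10"]/M["m00"],M["m01"]/M["m00"]),cv2.fitEllipse(cs[-1])
pt,e=ell(t,130,165,25,20,70); print(pt,e,plane(t,*pt,133))
ps,e=ell(s,203,127,18,14,80); print(ps,e); print(two(t,pt,s,ps))
B=plane(t,243.6,158.4,140);a=plane(t,235.4,160.6,140);b=plane(t,251.6,156.4,140)
d=a-b;print("mouth",B,(a+b)/2,np.linalg.norm(d),np.degrees(np.arctan2(d[1],d[0])))
print("lever",plane(t,251.4,191.4,25))
# foot disc centre by mask
print("rack corners")
hsv=cv2.cvtColor(t["color"],cv2.COLOR_RGB2HSV)
g=t["color"].astype(int);m=np.zeros(g.shape[:2],np.uint8);m[115:210,125:180]=((g[:,:,0]-g[:,:,2]>50)&(g[:,:,0]<190)&(hsv[:,:,0]<12))[115:210,125:180]
c=max(cv2.findContours(m,0,2)[0],key=cv2.contourArea);q=cv2.boxPoints(cv2.minAreaRect(cv2.convexHull(c)));print(q, [plane(t,*x,85).round(0)[:2].tolist() for x in q])
E
```

```text
(141.09065550906553, 176.17015341701534) ((141.08642578125, 176.1626739501953), (11.9887113571167, 12.834410667419434), 57.89237976074219) [492.70936026 271.83850473 133.        ]
(210.49224806201548, 136.8643410852713) ((210.5357208251953, 136.88882446289062), (5.872121334075928, 10.11366081237793), 89.60871124267578)
(array([491.62499307, 273.82475175, 129.70231332]), np.float64(4.045594224042333))
mouth [536.7099797   -8.39755273 140.        ] [536.44059126  -8.14205962 140.        ] 45.49286389710067 104.19280730542579
lever [464.71013218 -27.89489696  25.        ]
rack corners
[[143. 189.]
 [143. 189.]
 [143. 189.]
 [143. 189.]] [[466.0, 280.0], [466.0, 280.0], [466.0, 280.0], [466.0, 280.0]]
```

View pics/c2.png

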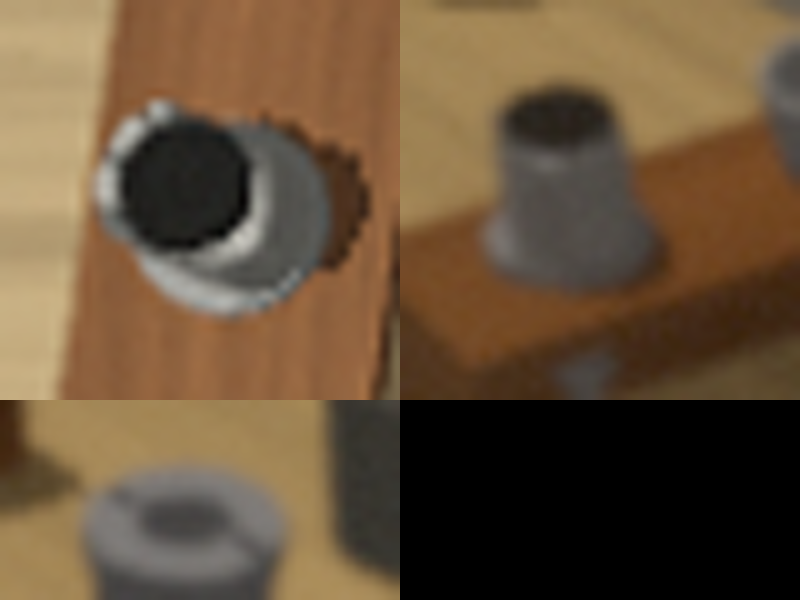

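The pad centre is at native top (141.1,176.2) and side (210.5,136.9). The hub's long axis (chuck x) is at about 62° in world. The whirler's x axis is at about 105° by both its marks and the lever. Next: a move helper, then set out.

```bash
cat >> h.py <<'E'
from scipy.spatial.transform import Rotation as Ro
def go(X,yaw,pitchroll=(np.pi,0)):
    """print shift and turn (units of the moves) from measured pose to target"""
    s=telemetry.sense(); R=Ro.from_euler("xyz",s["tcp_rot"]); T=Ro.from_euler("xyz",[pitchroll[0],pitchroll[1],np.radians(yaw)])
    d=R.inv().apply(np.array(X)-s["eef_pos"])/40; w=np.degrees((R.inv()*T).as_rotvec())/6
    print("t",round(s["clock"],2),"pos",s["eef_pos"].round(1),"rpy",np.degrees(s["tcp_rot"]).round(1),"F",s["contact_force"].round(1),"open",round(s["opening"],3),"grip",s["grasp_force"])
    print("dp",d.round(3).tolist(),"rot",w.round(3).tolist())
E
python3 - <<'E'
from h import *
t=optics.grab_frame("top"); s=optics.grab_frame("side")
print(two(t,(243.6,158.4),s,(278.5,167)))
go([492,273,215],61.6)
E
```

```text
(array([536.09011176,  -7.5984753 , 137.89760331]), np.float64(2.7153837826895275))
t 0.4 pos [211.2 588.1 231.1] rpy [-180.    -0.   160.2] F [ 0.1  0.  -0.3] open 0.997 grip 0.0
dp [-9.269, -5.042, 0.405] rot [-0.002, 0.002, 16.441]
```

>>> play_rows(dp=[[-0.62, -0.33, 0.03], [-1.24, -0.67, 0.06], [-1.86, -1.0, 0.09], [-2.48, -1.34, 0.12], [-3.1, -1.67, 0.15]], rot=[[0, 0, 1.1], [0, 0, 2.2], [0, 0, 3.3], [0, 0, 4.4], [0, 0, 5.5]], fingers=0.85)

```text
clock: 0.82
eef_pos: [306.0, 482.4, 225.3]
tcp_rot: [3.142, 0.0, 2.216]
contact_force: [0.3, -0.1, 0.1]
opening: 0.852
grasp_force: 0.0
```

```bash
python3 -c "
from h import *
go([492,273,215],61.6)"
```

```text
t 0.82 pos [306.  482.4 225.3] rpy [180.    0.  126.9] F [ 0.3 -0.1  0.1] open 0.852 grip 0.0
dp [-6.979, 0.57, 0.257] rot [0.001, -0.0, 10.89]
```

>>> play_rows(dp=[[-0.7, 0.06, 0.03], [-1.4, 0.11, 0.05], [-2.1, 0.17, 0.08], [-2.8, 0.23, 0.1], [-3.5, 0.28, 0.13]], rot=[[0, 0, 1.1], [0, 0, 2.2], [0, 0, 3.3], [0, 0, 4.4], [0, 0, 5.45]])

```text
clock: 1.23
eef_pos: [399.9, 377.7, 220.2]
tcp_rot: [3.141, -0.0, 1.644]
contact_force: [0.2, 0.5, 0.2]
opening: 0.855
grasp_force: 0.0
```

```bash
python3 -c "
from h import *
go([492,273,200],61.6)"
```

```text
t 1.23 pos [399.9 377.7 220.2] rpy [180.   -0.   94.2] F [0.2 0.5 0.2] open 0.855 grip 0.0
dp [-2.78, 2.104, 0.506] rot [0.003, -0.003, 5.436]
```

>>> play_rows(dp=[[-0.55, 0.42, 0.1], [-1.1, 0.84, 0.2], [-1.66, 1.26, 0.3], [-2.2, 1.68, 0.4], [-2.78, 2.1, 0.5]], rot=[[0, 0, 1.1], [0, 0, 2.2], [0, 0, 3.3], [0, 0, 4.4], [0, 0, 5.43]])

```text
clock: 1.65
eef_pos: [492.4, 273.6, 200.0]
tcp_rot: [3.141, -0.0, 1.076]
contact_force: [0.3, 0.9, 0.8]
opening: 0.851
grasp_force: 0.0
```

```bash
python3 - <<'E'
from h import *
go([492,273,97],61.6)
t=optics.grab_frame("top"); s=optics.grab_frame("side")
im=np.zeros((600,800,3),np.uint8)
im[:,:400]=crop(t,115,130,50,75,8)
im[:,400:]=crop(s,185,80,50,75,8)
cv2.imwrite("pics/c3.png",im)
E
```

```text
t 1.65 pos [492.4 273.6 200. ] rpy [180.   -0.   61.6] F [0.3 0.9 0.8] open 0.851 grip 0.0
dp [-0.019, -0.002, 2.576] rot [0.001, -0.004, 0.006]
```

View pics/c3.png

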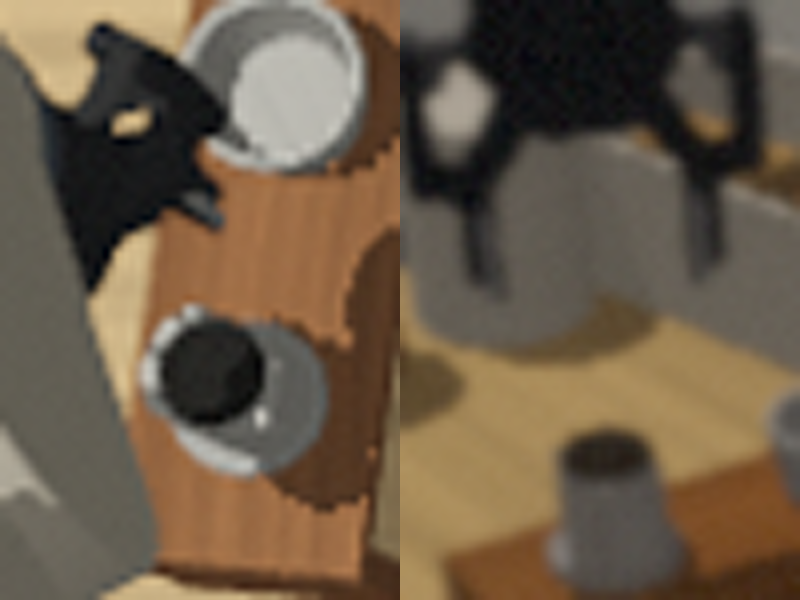

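In the top crop the gripper stands above the chuck at (130,110), with the chuck's pad at (212,370). In the side crop the fingertips at (490,290) and (705,275) straddle the chuck's hub at (610,455). I'll use the known TCP to check the camera bias.

```bash
python3 - <<'E'
from h import *
t=optics.grab_frame("top"); s=optics.grab_frame("side")
print(proj(s,[[492.4,273.6,205],[492,273,133],[491,272,133],[492,273,131]]), "tips 209.6,115.3 pad 210.5 136.9")
print(proj(t,[[492,273,133],[536.3,-8,140]]))
E
```

```text
[[209.23557272 115.47587146]
 [211.25954123 135.94246416]
 [211.16587369 136.15490656]
 [211.31408395 136.48770107]] tips 209.6,115.3 pad 210.5 136.9
[[140.65816288 176.43082982]
 [243.45487868 158.54846376]]
```

>>> play_rows(dp=[[0, 0, 0.6], [0, 0, 1.3], [0, 0, 1.9], [0, 0, 2.4], [0, 0, 2.58]], rot=[[0, 0, 0], [0, 0, 0], [0, 0, 0], [0, 0, 0], [0, 0, 0]])

```text
clock: 2.27
eef_pos: [489.4, 274.8, 94.4]
tcp_rot: [-3.139, 0.003, 1.084]
contact_force: [-0.4, -0.0, 0.3]
opening: 0.846
grasp_force: 0.0
```

>>> play_rows(dp=[[0, 0, 0], [0, 0, 0], [0, 0, 0], [0, 0, 0], [0, 0, 0]], rot=[[0, 0, 0], [0, 0, 0], [0, 0, 0], [0, 0, 0], [0, 0, 0]], fingers=0.3, grip_force=60)

```text
clock: 2.68
eef_pos: [492.4, 275.4, 98.5]
tcp_rot: [3.14, -0.003, 1.082]
contact_force: [-1.6, 1.1, 6.2]
opening: 0.469
grasp_force: 61.5
```

>>> play_rows(dp=[[0, 0, 0], [0, 0, 0], [0, 0, 0], [0, 0, 0], [0, 0, 0]], rot=[[0, 0, 0], [0, 0, 0], [0, 0, 0], [0, 0, 0], [0, 0, 0]])

```text
clock: 3.1
eef_pos: [492.4, 275.4, 98.5]
tcp_rot: [3.141, -0.003, 1.082]
contact_force: [-2.0, 1.2, 7.5]
opening: 0.467
grasp_force: 61.8
```

>>> play_rows(dp=[[0, 0, -0.2], [0, 0, -0.7], [0, 0, -1.3], [0, 0, -1.9], [0, 0, -2.5]], rot=[[0, 0, 0], [0, 0, 0], [0, 0, 0], [0, 0, 0], [0, 0, 0]])

```text
clock: 3.52
eef_pos: [490.9, 274.0, 197.9]
tcp_rot: [-3.141, 0.001, 1.081]
contact_force: [0.1, -0.0, -4.5]
opening: 0.467
grasp_force: 60.9
```

>>> play_rows(dp=[[0, 0, -0.5], [0, 0, -0.9], [0, 0, -1.1], [0, 0, -1.1], [0, 0, -1.1]], rot=[[0, 0, 0], [0, 0, 0], [0, 0, 0], [0, 0, 0], [0, 0, 0]])

```text
clock: 3.93
eef_pos: [491.2, 274.3, 240.5]
tcp_rot: [-3.141, 0.0, 1.081]
contact_force: [0.3, -0.2, -5.7]
opening: 0.466
grasp_force: 61.0
```

```bash
python3 -c "
from h import *
go([536.3,-8,240],104.7)"
```

```text
t 3.93 pos [491.2 274.3 240.5] rpy [-180.    0.   62.] F [ 0.3 -0.2 -5.7] open 0.466 grip 60.99147736094892
dp [-5.699, 4.312, 0.015] rot [-0.003, 0.003, -7.123]
```

>>> play_rows(dp=[[-0.4, 0.3, 0], [-1.0, 0.75, 0], [-1.65, 1.25, 0], [-2.3, 1.75, 0], [-3.0, 2.25, 0]], rot=[[0, 0, -0.5], [0, 0, -1.2], [0, 0, -2.0], [0, 0, -2.8], [0, 0, -3.6]])

```text
clock: 4.35
eef_pos: [513.7, 125.0, 239.1]
tcp_rot: [-3.139, 0.001, 1.463]
contact_force: [1.6, -0.2, -5.8]
opening: 0.464
grasp_force: 60.9
```

```bash
python3 -c "
from h import *
go([536.3,-8,240],104.7)"
```

```text
t 4.35 pos [513.7 125.  239.1] rpy [-1.799e+02  1.000e-01  8.380e+01] F [ 1.6 -0.2 -5.8] open 0.464 grip 60.88627933524549
dp [-3.245, 0.918, -0.021] rot [-0.026, 0.004, -3.476]
```

>>> play_rows(dp=[[-0.7, 0.2, 0], [-1.4, 0.4, 0], [-2.1, 0.6, 0], [-2.7, 0.77, 0], [-3.1, 0.88, 0]], rot=[[0, 0, -0.7], [0, 0, -1.5], [0, 0, -2.3], [0, 0, -2.9], [0, 0, -3.46]])

```text
clock: 4.77
eef_pos: [534.8, -3.2, 239.1]
tcp_rot: [-3.139, -0.0, 1.823]
contact_force: [0.1, 0.4, -5.3]
opening: 0.466
grasp_force: 61.0
```

>>> play_rows(dp=[[-0.03, 0.01, 0], [-0.03, 0.01, 0], [-0.03, 0.01, 0]], rot=[[0, 0, 0], [0, 0, 0], [0, 0, 0]])

```text
clock: 5.02
eef_pos: [535.6, -1.5, 239.8]
tcp_rot: [-3.14, -0.001, 1.819]
contact_force: [-0.2, 0.8, -5.0]
opening: 0.469
grasp_force: 61.1
```

```bash
python3 - <<'E'
from h import *
go([536.3,-8,240],104.7)
t=optics.grab_frame("top"); s=optics.grab_frame("side")
im=np.zeros((600,800,3),np.uint8)
im[:,:400]=crop(t,215,105,50,75,8)
im[:,400:]=crop(s,255,110,50,75,8)
cv2.imwrite("pics/c4.png",im)
p=telemetry.sense()["eef_pos"]; ax=p[:2]
print("side exp: flange bottom, tang tip, mouth",proj(s,[[*ax,p[2]-13.5],[*ax,p[2]-83.5],[536.3,-8,140]]).round(1).tolist())
E
```

```text
t 5.02 pos [535.6  -1.5 239.8] rpy [-1.799e+02 -1.000e-01  1.042e+02] F [-0.2  0.8 -5. ] open 0.469 grip 61.07855385169387
dp [-0.162, -0.023, -0.006] rot [-0.019, -0.009, -0.079]
side exp: flange bottom, tang tip, mouth [[278.0, 138.0], [277.5, 160.2], [279.1, 166.3]]
```

View pics/c4.png

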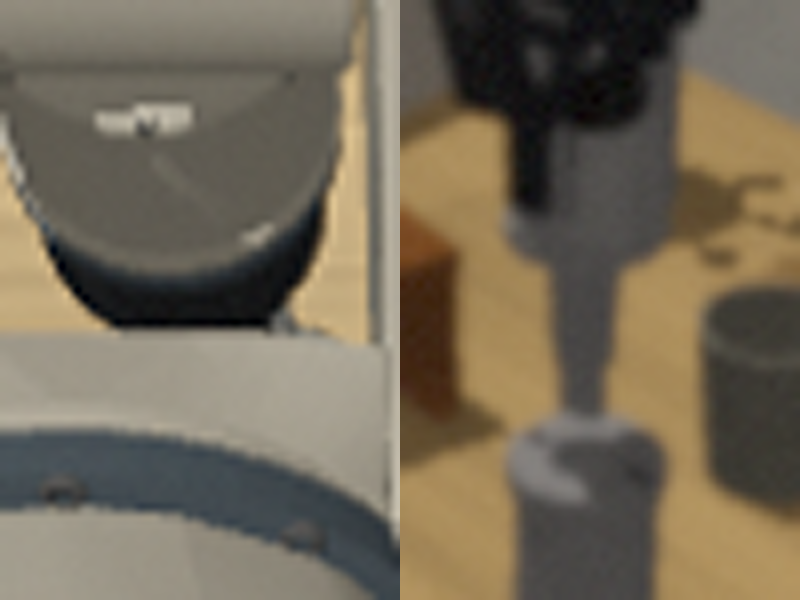

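The side crop shows the shank hanging straight, with its tang tip at (582,415), above the spindle mouth centred at about (587,470). The tip-to-mouth offset says to aim near (535.2,-7). Lower slowly and watch the force.

>>> play_rows(dp=[[-0.13, -0.04, 0], [-0.13, -0.04, 0.15], [-0.13, -0.04, 0.4], [-0.13, -0.04, 0.6], [-0.13, -0.04, 0.7]], rot=[[0, 0, 0], [0, 0, 0], [0, 0, 0], [0, 0, 0], [0, 0, 0]])

```text
clock: 5.53
eef_pos: [535.1, -7.1, 211.0]
tcp_rot: [-3.139, -0.001, 1.821]
contact_force: [0.8, -0.4, -5.1]
opening: 0.466
grasp_force: 61.0
```

>>> play_rows(dp=[[0, 0, 0.1], [0, 0, 0.2], [0, 0, 0.3], [0, 0, 0.4], [0, 0, 0.5]], rot=[[0, 0, 0], [0, 0, 0], [0, 0, 0], [0, 0, 0], [0, 0, 0]])

```text
clock: 5.95
eef_pos: [536.2, -7.1, 192.7]
tcp_rot: [3.141, -0.0, 1.821]
contact_force: [-1.4, 2.8, -3.5]
opening: 0.466
grasp_force: 61.4
```

>>> play_rows(dp=[[0.04, -0.03, 0.0], [0.04, -0.03, 0.05], [0.04, -0.03, 0.1], [0.04, -0.03, 0.15], [0.04, -0.03, 0.2]], rot=[[0, 0, 0], [0, 0, 0], [0, 0, 0], [0, 0, 0], [0, 0, 0]])

```text
clock: 6.37
eef_pos: [534.9, -5.9, 185.0]
tcp_rot: [3.141, 0.0, 1.821]
contact_force: [1.3, 1.5, -4.7]
opening: 0.472
grasp_force: 61.3
```

>>> play_rows(dp=[[0, 0, 0.05], [0, 0, 0.1], [0, 0, 0.15], [0, 0, 0.2], [0, 0, 0.25]], rot=[[0, 0, 0], [0, 0, 0], [0, 0, 0], [0, 0, 0], [0, 0, 0]])

```text
clock: 6.78
eef_pos: [535.0, -5.8, 174.9]
tcp_rot: [3.141, -0.0, 1.821]
contact_force: [2.7, 3.9, -3.5]
opening: 0.464
grasp_force: 61.4
```

>>> play_rows(dp=[[0.04, 0.03, 0.0], [0.04, 0.03, 0.05], [0.04, 0.03, 0.1], [0.04, 0.03, 0.15], [0.04, 0.03, 0.2]], rot=[[0, 0, 0], [0, 0, 0], [0, 0, 0], [0, 0, 0], [0, 0, 0]])

```text
clock: 7.2
eef_pos: [535.3, -4.4, 166.7]
tcp_rot: [-3.142, 0.0, 1.821]
contact_force: [2.0, -1.7, -5.1]
opening: 0.467
grasp_force: 61.2
```

>>> play_rows(dp=[[0, 0, 0.03], [0, 0, 0.06], [0, 0, 0.09], [0, 0, 0.12], [0, 0, 0.12]], rot=[[0, 0, 0], [0, 0, 0], [0, 0, 0], [0, 0, 0], [0, 0, 0]])

```text
clock: 7.62
eef_pos: [535.6, -4.4, 162.0]
tcp_rot: [3.141, 0.0, 1.821]
contact_force: [3.5, -2.4, -6.4]
opening: 0.469
grasp_force: 61.2
```

>>> play_rows(dp=[[-0.02, 0.02, 0.02], [-0.02, 0.02, 0.04], [-0.02, 0.02, 0.06], [-0.02, 0.02, 0.08], [-0.02, 0.02, 0.1]], rot=[[0, 0, 0], [0, 0, 0], [0, 0, 0], [0, 0, 0], [0, 0, 0]])

```text
clock: 8.03
eef_pos: [535.8, -4.6, 159.1]
tcp_rot: [-3.141, -0.001, 1.821]
contact_force: [-7.6, 0.1, 16.2]
opening: 0.466
grasp_force: 63.2
```

>>> play_rows(dp=[[0, 0, 0.02], [0, 0, 0.04], [0, 0, 0.06], [0, 0, 0.08], [0, 0, 0.08]], rot=[[0, 0, 0], [0, 0, 0], [0, 0, 0], [0, 0, 0], [0, 0, 0]])

```text
clock: 8.45
eef_pos: [535.9, -4.5, 157.5]
tcp_rot: [-3.141, -0.0, 1.821]
contact_force: [-10.4, 1.8, 29.0]
opening: 0.467
grasp_force: 64.2
```

>>> play_rows(dp=[[0, -0.03, -0.06], [0, -0.03, -0.06], [0, -0.03, -0.06]], rot=[[0, 0, 0], [0, 0, 0], [0, 0, 0]])

```text
clock: 8.7
eef_pos: [535.6, -4.8, 157.7]
tcp_rot: [3.14, -0.0, 1.821]
contact_force: [0.3, 2.0, 3.3]
opening: 0.469
grasp_force: 65.6
```

>>> play_rows(dp=[[0, 0, 0.028], [0, 0, 0.028], [0, 0, 0.028]], rot=[[0, 0, 0], [0, 0, 0], [0, 0, 0]])

```text
clock: 8.95
eef_pos: [535.7, -4.7, 157.6]
tcp_rot: [3.14, -0.0, 1.821]
contact_force: [-4.1, 2.5, 15.9]
opening: 0.464
grasp_force: 66.8
```

>>> play_rows(dp=[[0, 0, 0], [0, 0, 0], [0, 0, 0], [0, 0, 0], [0, 0, 0]], rot=[[0, 0, 0.7], [0, 0, 1.2], [0, 0, 1.2], [0, 0, 0.6], [0, 0, 0]])

```text
clock: 9.37
eef_pos: [535.6, -4.7, 157.0]
tcp_rot: [3.141, -0.001, 1.822]
contact_force: [-1.1, 2.7, 8.4]
opening: 0.469
grasp_force: 61.9
```

>>> play_rows(dp=[[0, 0, 0], [0, 0, 0], [0, 0, 0], [0, 0, 0], [0, 0, 0]], rot=[[0, 0, -0.7], [0, 0, -1.2], [0, 0, -1.2], [0, 0, -0.6], [0, 0, 0]])

```text
clock: 9.78
eef_pos: [535.6, -4.8, 156.7]
tcp_rot: [3.141, -0.0, 1.819]
contact_force: [0.6, 4.1, 3.3]
opening: 0.467
grasp_force: 70.1
```

>>> play_rows(dp=[[0, 0, 0.03], [0, 0, 0.03]], rot=[[0, 0, 0], [0, 0, 0]])

```text
clock: 9.95
eef_pos: [535.7, -4.7, 156.5]
tcp_rot: [3.14, -0.0, 1.819]
contact_force: [-4.7, 2.8, 16.6]
opening: 0.466
grasp_force: 63.2
```

>>> play_rows(dp=[[0, 0, 0], [0, 0, 0.007], [0, 0, 0.012], [0, 0, 0.015], [0, 0, 0.015]], rot=[[0, 0, 0.7], [0, 0, 1.25], [0, 0, 1.25], [0, 0, 0.6], [0, 0, 0]])

```text
clock: 10.37
eef_pos: [535.7, -4.7, 155.9]
tcp_rot: [3.14, -0.001, 1.822]
contact_force: [-4.5, 3.2, 16.3]
opening: 0.466
grasp_force: 61.6
```

>>> play_rows(dp=[[0, 0, 0], [0, 0, 0.005], [0, 0, 0.008], [0, 0, 0.01], [0, 0, 0.01]], rot=[[0, 0, -0.7], [0, 0, -1.25], [0, 0, -1.25], [0, 0, -0.6], [0, 0, 0]])

```text
clock: 10.78
eef_pos: [535.6, -4.5, 155.4]
tcp_rot: [3.141, -0.0, 1.819]
contact_force: [-4.0, 6.5, 13.7]
opening: 0.464
grasp_force: 64.3
```

>>> play_rows(dp=[[0, 0, 0.01], [0, 0, 0.014], [0, 0, 0.018], [0, 0, 0.02], [0, 0, 0.02]], rot=[[0, 0, 0.7], [0, 0, 1.25], [0, 0, 1.25], [0, 0, 0.6], [0, 0, 0]])

```text
clock: 11.2
eef_pos: [535.6, -4.2, 154.8]
tcp_rot: [3.14, -0.001, 1.822]
contact_force: [-5.0, 4.9, 18.4]
opening: 0.463
grasp_force: 57.5
```

>>> play_rows(dp=[[0, 0, 0], [0, 0, 0.005], [0, 0, 0.008], [0, 0, 0.01], [0, 0, 0.01]], rot=[[0, 0, -0.7], [0, 0, -1.25], [0, 0, -1.25], [0, 0, -0.6], [0, 0, 0]])

```text
clock: 11.62
eef_pos: [535.6, -4.3, 154.4]
tcp_rot: [3.14, -0.001, 1.819]
contact_force: [-4.7, 7.5, 16.2]
opening: 0.461
grasp_force: 61.2
```

>>> play_rows(dp=[[0, 0, -0.04], [0, 0, -0.07], [0, 0, -0.07]], rot=[[0, 0, 0], [0, 0, 0], [0, 0, 0]])

```text
clock: 11.87
eef_pos: [535.5, -4.2, 154.5]
tcp_rot: [3.141, -0.002, 1.819]
contact_force: [5.5, 5.0, -11.9]
opening: 0.462
grasp_force: 64.7
```

```bash
python3 - <<'E'
from h import *
s=optics.grab_frame("side")
cv2.imwrite("pics/c5.png",crop(s,255,115,50,50,12))
for z in (140,145,150,158):
    print(z,proj(s,[[535.7,-4.7,z]]).round(1).tolist())
E
```

```text
140 [[278.2, 165.9]]
145 [[278.2, 164.4]]
150 [[278.3, 162.9]]
158 [[278.3, 160.4]]
```

View pics/c5.png

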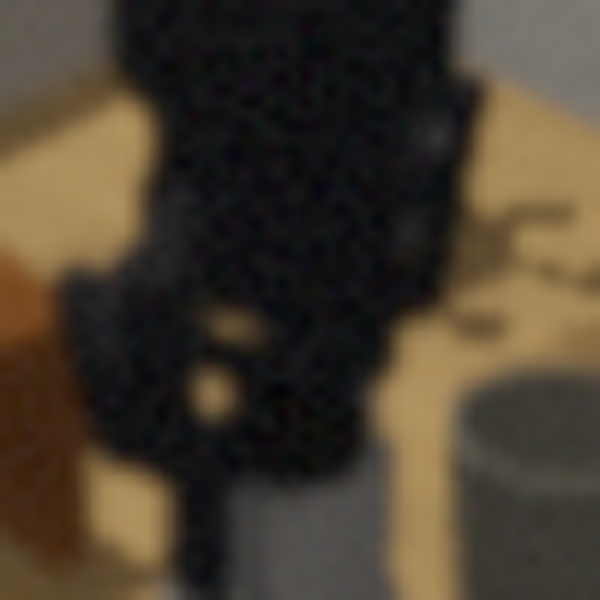

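>>> play_rows(dp=[[0, 0, -0.025], [0, 0, -0.025], [0, 0, -0.025]], rot=[[0, 0, 0], [0, 0, 0], [0, 0, 0]])

```text
clock: 12.17
eef_pos: [535.4, -4.2, 154.6]
tcp_rot: [3.141, -0.002, 1.819]
contact_force: [8.6, 5.0, -22.3]
opening: 0.458
grasp_force: 65.3
```

>>> play_rows(dp=[[0, 0, 0.04], [0, 0, 0.04], [0, 0, 0.04]], rot=[[0, 0, 0], [0, 0, 0], [0, 0, 0]])

```text
clock: 12.42
eef_pos: [535.5, -4.2, 154.5]
tcp_rot: [3.141, -0.002, 1.819]
contact_force: [3.2, 5.4, -4.6]
opening: 0.461
grasp_force: 67.3
```

It holds at a pull of about 18 N net. Release and go up.

>>> play_rows(dp=[[0, 0, 0], [0, 0, 0], [0, 0, 0], [0, 0, 0], [0, 0, 0]], rot=[[0, 0, 0], [0, 0, 0], [0, 0, 0], [0, 0, 0], [0, 0, 0]], fingers=0.8)

```text
clock: 12.83
eef_pos: [535.1, -5.2, 155.0]
tcp_rot: [-3.142, 0.0, 1.821]
contact_force: [0.8, -0.3, -0.0]
opening: 0.8
grasp_force: 0.0
```

>>> play_rows(dp=[[0, 0, -0.3], [0, 0, -0.8], [0, 0, -1.4], [0, 0, -2.0], [0, 0, -2.4]], rot=[[0, 0, 0], [0, 0, 0], [0, 0, 0], [0, 0, 0], [0, 0, 0]])

```text
clock: 13.25
eef_pos: [535.7, -5.2, 253.2]
tcp_rot: [3.14, 0.001, 1.821]
contact_force: [1.2, 0.1, 0.9]
opening: 0.796
grasp_force: 0.0
```

```bash
python3 -c "
from h import *
go([518,-318,150],90)"
```

```text
t 13.25 pos [535.7  -5.2 253.2] rpy [179.9   0.  104.3] F [1.2 0.1 0.9] open 0.796 grip 0.0
dp [-7.466, -2.368, 2.582] rot [0.018, 0.004, 2.387]
```

>>> play_rows(dp=[[-0.8, -0.25, 0], [-1.6, -0.5, 0], [-2.4, -0.75, 0], [-3.2, -1.0, 0.2], [-4.0, -1.27, 0.5]], rot=[[0, 0, 0.4], [0, 0, 0.9], [0, 0, 1.4], [0, 0, 1.9], [0, 0, 2.3]])

```text
clock: 13.67
eef_pos: [526.1, -174.5, 232.1]
tcp_rot: [3.139, 0.001, 1.578]
contact_force: [0.2, 1.1, -0.6]
opening: 0.801
grasp_force: 0.0
```

```bash
python3 - <<'E'
from h import *
go([518,-318,150],90)
t=optics.grab_frame("top"); s=optics.grab_frame("side")
im=np.zeros((600,800,3),np.uint8)
im[:300]=cv2.resize(s["color"][115:205,250:370,::-1][:,:],(800,600),interpolation=cv2.INTER_CUBIC)[:300]
im[:300,:400]=crop(s,255,120,50,75,8)[150:450]
im[:300,400:]=crop(t,220,140,50,38,8)[:300]
im[300:,:400]=crop(t,285,155,80,60,5)
im[300:,400:]=crop(s,300,225,80,60,5)
cv2.imwrite("pics/c6.png",im)
E
```

```text
t 13.67 pos [ 526.1 -174.5  232.1] rpy [1.798e+02 1.000e-01 9.040e+01] F [ 0.2  1.1 -0.6] open 0.801 grip 0.0
dp [-3.585, -0.232, 2.056] rot [0.027, 0.01, 0.065]
```

View pics/c6.png

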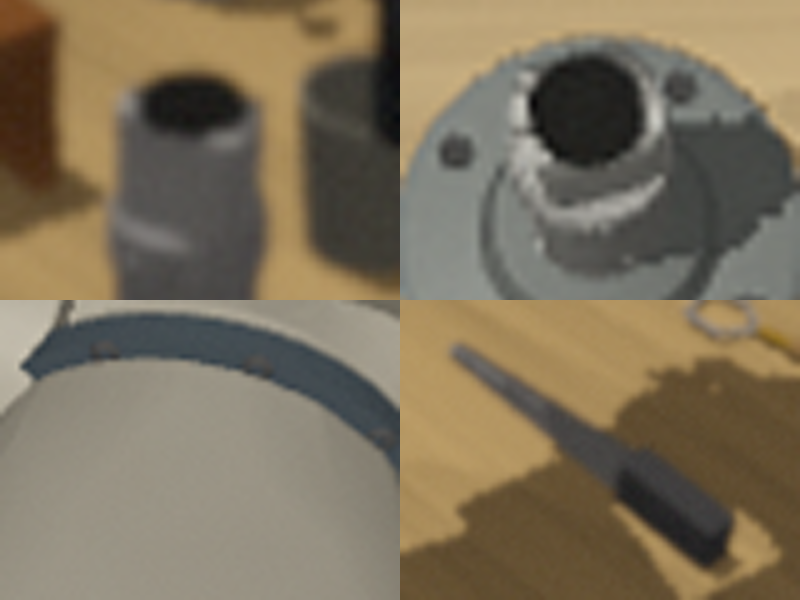

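The side and top crops show the chuck standing in the socket by itself, with the flange just above the mouth. Pad centre: side native (279.1,151.9), top native (243.4,153.5). The drift lies undisturbed. I'll triangulate.

```bash
python3 - <<'E'
from h import *
t=optics.grab_frame("top"); s=optics.grab_frame("side")
print("pad",two(t,(243.4,153.5),s,(279.1,151.9)),plane(t,243.4,153.5,190))
g=plane(t,346.9,174.2,22); p=plane(t,295.4,173.7,5)
print("grip",g,"tip",p,np.degrees(np.arctan2(*(p-g)[1::-1])),np.linalg.norm((p-g)[:2]))
# side view: tip crop (455,350), grip far end (722,565), grip near top-left (625,455)
for u,v,z in ((455,350,4),(722,545,15)): print(plane(s,300+(u-400)/5,225+(v-300)/5,z))
go([518,-320,60],90.5)
E
```

```text
pad (array([536.18479321,  -8.46492524, 187.41137729]), np.float64(2.80456085616742)) [536.67967976  -9.30722833 190.        ]
grip [ 514.32875972 -317.9150954    22.        ] tip [ 521.47014926 -163.71706322    5.        ] 87.34834935334725 154.3633135577575
[ 518.09951727 -164.39519221    4.        ]
[ 513.4567277 -347.0025338   15.       ]
t 13.87 pos [ 525.  -173.3  230.7] rpy [-180.    -0.    90.4] F [0.3 0.4 0. ] open 0.799 grip 0.0
dp [-3.668, -0.2, 4.265] rot [-0.008, -0.005, -0.012]
```

Pad height rose from 129.7 (flange at 85) to 187.4, so the flange is at about z 142 and the tang's bottom at about z 72. The drift's grip centre is about (514.5,-318), yaw about 88°, with the tip 154 away as expected. Next, grasp the drift 8 mm behind its centre.

>>> play_rows(dp=[[-0.8, -0.06, 0.5], [-1.6, -0.12, 1.1], [-2.4, -0.18, 1.7], [-3.2, -0.24, 2.2], [-3.8, -0.27, 2.7]], rot=[[0, 0, 0], [0, 0, 0.1], [0, 0, 0.2], [0, 0, 0.3], [0, 0, 0.4]], fingers=0.55)

```text
clock: 14.28
eef_pos: [516.6, -325.7, 122.5]
tcp_rot: [3.141, 0.001, 1.539]
contact_force: [0.3, 0.6, 0.2]
opening: 0.552
grasp_force: 0.0
```

>>> play_rows(dp=[[0, 0, 0], [0, 0, 0]], rot=[[0, 0, 0], [0, 0, 0]])

```text
clock: 14.45
eef_pos: [515.9, -324.3, 122.1]
tcp_rot: [-3.14, -0.001, 1.538]
contact_force: [-0.5, 0.2, 0.8]
opening: 0.553
grasp_force: 0.0
```

```bash
python3 -c "
from h import *
go([514.3,-326,5],88)"
```

```text
t 14.45 pos [ 515.9 -324.3  122.1] rpy [-1.799e+02 -1.000e-01  8.810e+01] F [-0.5  0.2  0.8] open 0.553 grip 0.0
dp [-0.049, -0.033, 2.927] rot [-0.016, -0.012, 0.018]
```

>>> play_rows(dp=[[-0.04, -0.03, 0.8], [-0.04, -0.03, 1.6], [-0.04, -0.03, 2.2], [-0.04, -0.03, 2.6], [-0.04, -0.03, 2.8]], rot=[[0, 0, 0], [0, 0, 0], [0, 0, 0], [0, 0, 0], [0, 0, 0]])

```text
clock: 14.87
eef_pos: [515.0, -324.1, 10.1]
tcp_rot: [-3.14, -0.001, 1.54]
contact_force: [-0.3, 0.8, -0.3]
opening: 0.551
grasp_force: 0.0
```

>>> play_rows(dp=[[0, 0, 0.05], [0, 0, 0.1], [0, 0, 0.1], [0, 0, 0.1]], rot=[[0, 0, 0], [0, 0, 0], [0, 0, 0], [0, 0, 0]])

```text
clock: 15.2
eef_pos: [515.8, -326.6, 8.4]
tcp_rot: [3.14, 0.001, 1.538]
contact_force: [-0.6, -1.1, -0.8]
opening: 0.554
grasp_force: 0.0
```

>>> play_rows(dp=[[0, 0, 0], [0, 0, 0], [0, 0, 0], [0, 0, 0], [0, 0, 0]], rot=[[0, 0, 0], [0, 0, 0], [0, 0, 0], [0, 0, 0], [0, 0, 0]], fingers=0.05, grip_force=100)

```text
clock: 15.62
eef_pos: [515.5, -326.7, 8.1]
tcp_rot: [3.14, 0.001, 1.538]
contact_force: [-0.6, 1.6, 7.0]
opening: 0.212
grasp_force: 98.2
```

>>> play_rows(dp=[[0, 0, 0], [0, 0, 0], [0, 0, 0], [0, 0, 0]], rot=[[0, 0, 0], [0, 0, 0], [0, 0, 0], [0, 0, 0]])

```text
clock: 15.95
eef_pos: [515.4, -326.7, 8.1]
tcp_rot: [3.14, 0.001, 1.538]
contact_force: [-1.1, 1.8, 7.8]
opening: 0.21
grasp_force: 98.2
```

>>> play_rows(dp=[[0, 0, -0.2], [0, 0, -0.6], [0, 0, -1.1], [0, 0, -1.6], [0, 0, -1.9]], rot=[[0, 0, 0], [0, 0, 0], [0, 0, 0], [0, 0, 0], [0, 0, 0]])

```text
clock: 16.37
eef_pos: [515.2, -326.8, 85.1]
tcp_rot: [3.14, 0.001, 1.538]
contact_force: [0.4, -0.3, -2.8]
opening: 0.212
grasp_force: 97.9
```

```bash
python3 -c "
from h import *
go([588,-208.4,80],104.5)"
```

```text
t 16.37 pos [ 515.2 -326.8   85.1] rpy [1.799e+02 1.000e-01 8.810e+01] F [ 0.4 -0.3 -2.8] open 0.212 grip 97.93246507644653
dp [3.017, 1.721, 0.126] rot [0.011, 0.01, -2.73]
```

>>> play_rows(dp=[[0.4, 0.25, 0], [1.0, 0.6, 0.03], [1.7, 1.0, 0.06], [2.4, 1.4, 0.1], [3.0, 1.72, 0.12]], rot=[[0, 0, -0.6], [0, 0, -1.2], [0, 0, -1.8], [0, 0, -2.4], [0, 0, -2.73]])

```text
clock: 16.78
eef_pos: [588.1, -207.1, 78.1]
tcp_rot: [-3.142, -0.0, 1.827]
contact_force: [-0.4, -0.0, -3.7]
opening: 0.215
grasp_force: 98.0
```

>>> play_rows(dp=[[0, 0, 0], [0, 0, 0], [0, 0, 0]], rot=[[0, 0, 0], [0, 0, 0], [0, 0, 0]])

```text
clock: 17.03
eef_pos: [587.1, -208.7, 78.0]
tcp_rot: [-3.141, -0.0, 1.824]
contact_force: [-0.2, -0.3, -3.3]
opening: 0.208
grasp_force: 98.2
```

```bash
python3 - <<'E'
from h import *
go([588,-208.4,71.3],104.5)
t=optics.grab_frame("top"); s=optics.grab_frame("side")
im=np.zeros((600,800,3),np.uint8)
im[:,:400]=crop(t,220,130,50,75,8)
im[:,400:]=crop(s,255,140,50,75,8)
cv2.imwrite("pics/c7.png",im)
p=telemetry.sense(); a=p["tcp_rot"][2]; u=np.array([np.cos(a),np.sin(a)])
tip=[*(p["eef_pos"][:2]+162.5*u),p["eef_pos"][2]-8.1+3.5]; print("tip exp",tip,proj(t,tip),proj(s,tip))
# slot near mouth: centre of slot opening at spindle surface
e=[536.1+.25*26,-7.5-.968*26,76]; print(proj(s,e),proj(t,e))
E
```

```text
t 17.03 pos [ 587.1 -208.7   78. ] rpy [-180.    -0.   104.5] F [-0.2 -0.3 -3.3] open 0.208 grip 98.17841649055481
dp [0.002, 0.025, 0.168] rot [-0.007, -0.001, 0.002]
tip exp [np.float64(546.3708717502842), np.float64(-52.06089846840297), np.float64(73.52827802314951)] [[259.27912795 160.77692954]] [[291.58645464 191.25708218]]
[[286.02003234 187.89328395]] [[252.60566268 161.9196669 ]]
```

View pics/c7.png

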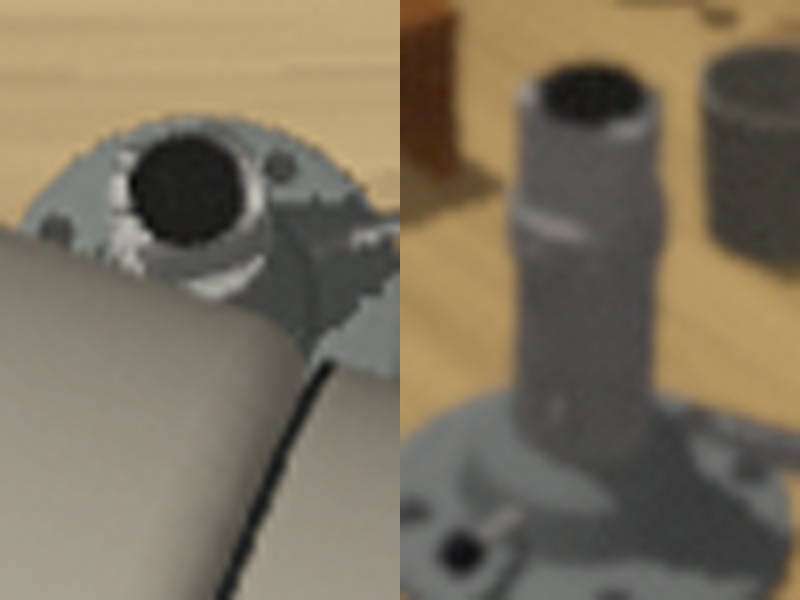

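The tip shows in the side crop at (690,410), native (291.3,191.3) against an expected (291.6,191.3). In the top crop the blade lies at (370,233), also on its expected line. So lower to slot height and enter slowly.

>>> play_rows(dp=[[0, 0.02, 0.1], [0, 0.02, 0.165], [0, 0.02, 0.165], [0.1, 0.02, 0.165], [0.25, 0.02, 0.165]], rot=[[0, 0, 0], [0, 0, 0], [0, 0, 0], [0, 0, 0], [0, 0, 0]])

```text
clock: 17.55
eef_pos: [585.7, -199.0, 71.5]
tcp_rot: [3.142, 0.0, 1.823]
contact_force: [-0.2, 0.9, -3.6]
opening: 0.206
grasp_force: 98.2
```

>>> play_rows(dp=[[0.1, 0, 0], [0.2, 0, 0], [0.3, 0, 0], [0.4, 0, 0], [0.5, 0, 0]], rot=[[0, 0, 0], [0, 0, 0], [0, 0, 0], [0, 0, 0], [0, 0, 0]])

```text
clock: 17.97
eef_pos: [580.7, -178.9, 71.7]
tcp_rot: [3.141, 0.0, 1.824]
contact_force: [0.5, -0.3, -3.4]
opening: 0.211
grasp_force: 98.2
```

```bash
cat > d.py <<'E'
from h import *
p=telemetry.sense(); a=p["tcp_rot"][2]; u=np.array([-.25,.968]); n=np.array([.968,.25]); q=p["eef_pos"]
tip=q[:2]+162.5*np.array([np.cos(a),np.sin(a)])-[536.1,-7.5]
print("tip past axis",(tip@u).round(1),"across",(tip@n).round(1),"bottom z",round(q[2]-8.1,1),"yaw",np.degrees(a).round(1),"F along,across,z",(p["contact_force"][:2]@u).round(1),(p["contact_force"][:2]@n).round(1),p["contact_force"][2].round(1),"M",p["wrist_torque"].round(2),"t",p["clock"])
E
python3 d.py
```

```text
tip past axis -14.6 across 0.3 bottom z 63.6 yaw 104.5 F along,across,z -0.5 0.4 -3.4 M [-0.09 -0.05  0.01] t 17.9667
```

>>> play_rows(dp=[[0, 0, 0.025], [0.15, 0, 0.025], [0.3, 0, 0.025], [0.45, 0, 0.025], [0.6, 0, 0.025]], rot=[[0, 0, 0], [0, 0, 0], [0, 0, 0], [0, 0, 0], [0, 0, 0]])

```text
clock: 18.38
eef_pos: [575.3, -156.6, 70.8]
tcp_rot: [3.141, 0.002, 1.825]
contact_force: [3.0, -15.7, -2.9]
opening: 0.209
grasp_force: 98.2
```

```bash
python3 d.py
```

```text
tip past axis 8.3 across 0.5 bottom z 62.7 yaw 104.5 F along,across,z -16.0 -1.0 -2.9 M [-2.78 -0.57  0.01] t 18.3833
```

Contact starts where the wedge geometry predicts: the tip is past the tang and the upper edge is meeting it at about z 72. Keep driving.

>>> play_rows(dp=[[0.06, 0, 0], [0.12, 0, 0], [0.18, 0, 0], [0.24, 0, 0], [0.3, 0, 0]], rot=[[0, 0, 0], [0, 0, 0], [0, 0, 0], [0, 0, 0], [0, 0, 0]])

```text
clock: 18.8
eef_pos: [576.1, -150.2, 72.5]
tcp_rot: [3.135, 0.012, 1.827]
contact_force: [7.4, -35.7, -4.7]
opening: 0.209
grasp_force: 97.8
```

```bash
python3 d.py
```

```text
tip past axis 14.3 across 2.5 bottom z 64.4 yaw 104.7 F along,across,z -36.4 -1.8 -4.7 M [-6.02 -1.31  0.24] t 18.8
```

Resistance is 36 N, and the arm has been deflected 2 mm across and 1.8 mm up. Correct that first, so the blade runs centred on the slot floor, and check the chuck's height.

>>> play_rows(dp=[[0, -0.03, 0.02], [0, -0.055, 0.04], [0, -0.055, 0.04]], rot=[[0, 0, 0], [0, 0, 0], [0, 0, 0]])

```text
clock: 19.05
eef_pos: [574.4, -149.6, 71.1]
tcp_rot: [3.133, 0.01, 1.825]
contact_force: [8.7, -23.7, -2.4]
opening: 0.209
grasp_force: 98.4
```

```bash
python3 d.py; cat > pad.py <<'E'
from h import *
s=optics.grab_frame("side"); g=cv2.GaussianBlur(s["color"].max(2),(3,3),0).astype(float)[143:158,270:290]
w=np.clip(75-g,0,40); v,u=np.mgrid[143:158,270:290]; print("pad side px",(w*u).sum()/w.sum(),(w*v).sum()/w.sum())
E
python3 pad.py
```

```text
tip past axis 15.3 across 1.4 bottom z 63.0 yaw 104.5 F along,across,z -25.1 2.5 -2.4 M [-3.8  -1.33 -0.23] t 19.05
pad side px 278.35627705627707 151.6891774891775
```

>>> play_rows(dp=[[0.05, -0.02, 0], [0.1, -0.02, 0], [0.15, -0.02, 0], [0.2, -0.02, 0], [0.25, -0.02, 0]], rot=[[0, 0, 0], [0, 0, 0], [0, 0, 0], [0, 0, 0], [0, 0, 0]])

```text
clock: 19.52
eef_pos: [570.8, -140.1, 71.0]
tcp_rot: [3.134, 0.009, 1.824]
contact_force: [6.9, -20.9, -5.5]
opening: 0.209
grasp_force: 98.0
```

```bash
python3 d.py; python3 pad.py
```

```text
tip past axis 25.4 across 0.3 bottom z 62.9 yaw 104.5 F along,across,z -22.0 1.5 -5.5 M [-3.3  -1.06 -0.2 ] t 19.5167
pad side px 278.51633986928107 151.1846405228758
```

It advances at a steady 22 N, and the chuck is lifting.

>>> play_rows(dp=[[0.08, 0, 0], [0.16, 0, 0], [0.24, 0, 0], [0.32, 0, 0], [0.4, 0, 0]], rot=[[0, 0, 0], [0, 0, 0], [0, 0, 0], [0, 0, 0], [0, 0, 0]])

```text
clock: 19.98
eef_pos: [563.9, -121.1, 70.0]
tcp_rot: [3.139, 0.003, 1.824]
contact_force: [1.3, -7.0, 0.5]
opening: 0.213
grasp_force: 98.7
```

```bash
python3 d.py; python3 pad.py
```

```text
tip past axis 45.5 across -1.6 bottom z 61.9 yaw 104.5 F along,across,z -7.1 -0.5 0.5 M [-0.92 -0.19 -0.04] t 19.9833
pad side px 278.42452043369474 149.83110925771476
```

>>> play_rows(dp=[[0.06, 0.03, -0.01], [0.14, 0.03, -0.01], [0.22, 0.03, -0.01], [0.3, 0.03, -0.01], [0.38, 0.03, -0.01]], rot=[[0, 0, 0], [0, 0, 0], [0, 0, 0], [0, 0, 0], [0, 0, 0]])

```text
clock: 20.45
eef_pos: [560.0, -104.9, 69.7]
tcp_rot: [3.141, 0.0, 1.824]
contact_force: [0.9, -3.4, 1.6]
opening: 0.21
grasp_force: 99.0
```

>>> play_rows(dp=[[0.08, 0, 0], [0.16, 0, 0], [0.24, 0, 0], [0.32, 0, 0], [0.4, 0, 0]], rot=[[0, 0, 0], [0, 0, 0], [0, 0, 0], [0, 0, 0], [0, 0, 0]])

```text
clock: 20.87
eef_pos: [555.9, -89.4, 69.6]
tcp_rot: [3.141, 0.0, 1.824]
contact_force: [0.6, -4.9, 4.8]
opening: 0.208
grasp_force: 99.4
```

```bash
python3 d.py; python3 pad.py
```

```text
tip past axis 78.2 across -1.4 bottom z 61.5 yaw 104.5 F along,across,z -4.9 -0.7 4.8 M [-0.57 -0.09 -0.04] t 20.8667
pad side px 278.96067415730334 148.22351524879616
```

The taper has let go: the chuck is up about 10 mm and the force is down to 5 N. Ease the pressure, release and look.

>>> play_rows(dp=[[0, 0, -0.015], [0, 0, -0.015]], rot=[[0, 0, 0], [0, 0, 0]], grip_force=40)

```text
clock: 21.08
eef_pos: [555.5, -88.9, 69.8]
tcp_rot: [-3.141, -0.001, 1.824]
contact_force: [1.2, 0.7, 1.6]
opening: 0.215
grasp_force: 98.9
```

>>> play_rows(dp=[[0, 0, 0], [0, 0, 0], [0, 0, 0], [0, 0, 0], [0, 0, 0]], rot=[[0, 0, 0], [0, 0, 0], [0, 0, 0], [0, 0, 0], [0, 0, 0]], fingers=0.5)

```text
clock: 21.5
eef_pos: [555.4, -89.6, 69.8]
tcp_rot: [-3.141, -0.0, 1.824]
contact_force: [-0.1, -0.0, -0.1]
opening: 0.499
grasp_force: 0.0
```

```bash
python3 d.py; python3 pad.py
```

```text
tip past axis 78.2 across -1.9 bottom z 61.7 yaw 104.5 F along,across,z 0.0 -0.1 -0.1 M [-0.04 -0.02 -0.03] t 21.5
pad side px 278.0481980026053 147.5501519756839
```

>>> play_rows(dp=[[0, 0, -0.2], [0, 0, -0.6], [0, 0, -1.2], [0, 0, -1.9], [0, 0, -2.6]], rot=[[0, 0, 0], [0, 0, 0], [0, 0, 0], [0, 0, 0], [0, 0, 0]])

```text
clock: 21.97
eef_pos: [555.2, -89.6, 175.3]
tcp_rot: [-3.141, -0.0, 1.824]
contact_force: [0.8, 0.2, 0.2]
opening: 0.495
grasp_force: 0.0
```

>>> play_rows(dp=[[-0.6, 0, -0.7], [-1.4, 0, -1.5], [-2.2, 0, -2.2], [-3.0, 0, -2.5], [-3.6, 0, -2.5]], rot=[[0, 0, 0], [0, 0, 0], [0, 0, 0], [0, 0, 0], [0, 0, 0]])

```text
clock: 22.38
eef_pos: [593.9, -232.3, 279.5]
tcp_rot: [3.136, 0.005, 1.824]
contact_force: [0.5, -0.4, 0.2]
opening: 0.497
grasp_force: 0.0
```

>>> play_rows(dp=[[0, 0, 0], [0, 0, 0], [0, 0, 0], [0, 0, 0], [0, 0, 0]], rot=[[0, 0, 0], [0, 0, 0], [0, 0, 0], [0, 0, 0], [0, 0, 0]])

```text
clock: 22.8
eef_pos: [591.4, -227.8, 273.7]
tcp_rot: [-3.141, -0.001, 1.825]
contact_force: [0.8, 0.3, 0.4]
opening: 0.501
grasp_force: 0.0
```

```bash
python3 d.py; python3 pad.py; python3 - <<'E'
from h import *
t=optics.grab_frame("top"); s=optics.grab_frame("side")
im=np.zeros((600,800,3),np.uint8)
im[:,:400]=crop(t,215,130,80,120,5)
im[:,400:]=crop(s,250,125,80,120,5)
cv2.imwrite("pics/c8.png",im)
E
```

```text
tip past axis -64.6 across -1.8 bottom z 265.6 yaw 104.6 F along,across,z 0.0 0.8 0.4 M [-0.03 -0.03  0.01] t 22.8
pad side px 277.9973637961336 147.51493848857646
```

View pics/c8.png

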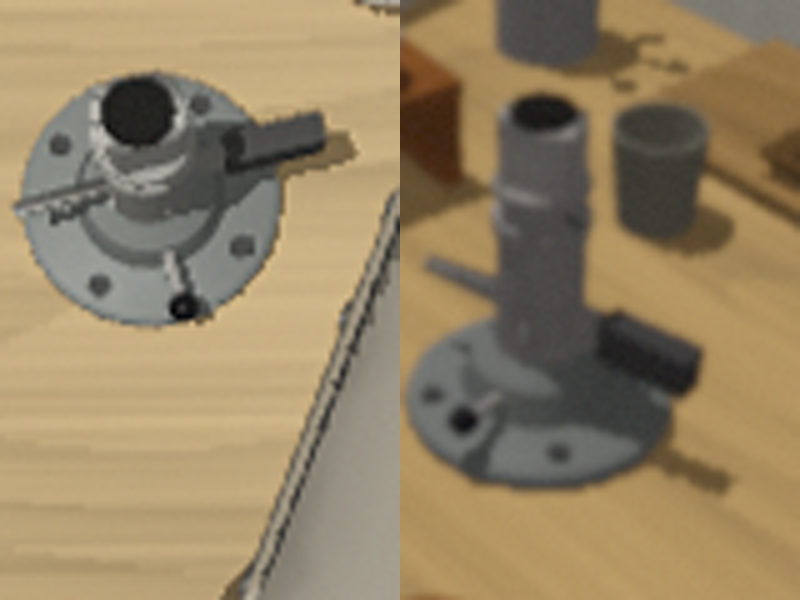

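The picture shows the drift right through the slot, with its tip at (20,207) and its grip at (275,140) in the top crop. The chuck stands raised in the socket, with the gap visible at (540,210) in the side crop. Its position hasn't changed for a second, and the robot is clear of everything.

```bash
python3 -c "
from rig import r
print(r.sign_off())"
```

```text
the job is handed in; nothing more can be done
None
```

The job is handed in with no verdict returned: the chuck was seated by twisting and held about 18 N of net pull before I let go, then the drift, driven about 78 mm past the axis, freed it, and it now stands loose on the drift; pressing peaked at about 33 N on first contact and 36 N on the drift.

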